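# Third hand at the harmonium bench

## Task

Two wooden harmonium cheek blocks lie on the bench: first put the reject, the one with a corner sawn off, into the plywood scrap tray. Then lay the sound block flat on the jig along its dark lane and press its square end against the middle of the sprung end rail (rounded end away from the rail), pushing the rail back until its front face stands between the two pairs of brass gauge pins, about 10 newtons, and never onto the end of its travel. Keep that push steady for two seconds and finish while still holding it there, ready for me to drive the screw; leave everything else on the bench where it is.

Things in the scene. Friction and masses are not known exactly. Their poses are not given: they have to be found in the camera images.
- jig: Fixed pressing jig; origin on the bench surface, on its centre line, under the front face of the end rail at rest. x: level, the pressing direction; z up. Plywood base board 270 x 140 (y) x 18 mm, from x = -120 to +150 mm; the block lies on its top, z = 18 mm. A flush dark lane 34 mm wide runs along the centre line from x = -120 to 0 mm, open at its outer end and sides.
- rail_face (a point): Upright wooden end rail, the jig's sprung stop: 14 mm thick, 110 mm wide (y), from 19.5 to 61.5 mm above the bench. This point: the middle of its front face, 38 mm above the bench; axes as the jig's; slides along the jig's +x. Behind it, fixed to it, a short keyboard frame with a few keys, up to 59 mm above the bench.
- carriage (a joint): How far (m) the end rail is pushed back along the jig's +x: 0 at rest, hard stop at 0.036. Springs of 600 N/m return it (10 N at about 0.0165); friction about 0.2 N. Brass gauge pins, 3 mm thick, up to 54 mm above the bench, stand at 0.010 and 0.023 on both sides of the jig (its y = -63 and +63 mm); markers only, they cannot be touched.
- cheek: The sound cheek block, brown wood, 80 (x) x 32 (y) x 40 mm (z), about 80 g, origin at the centre of its underside, z up. Its -x end is a half-round of 16 mm radius, its +x end is square and flat.
- cheek_c (a point): Centre of the sound block, half-way up (20 mm above its underside); axes as the block's.
- cheek_end (a point): Middle of the sound block's square end face, 40 mm along +x from its centre.
- reject: The reject cheek block, as the sound one (80 x 32 x 40 mm, half-round at -x, about 70 g) but with a corner sawn off at the square end: 24 mm (x) by 16 mm (y), full height, missing at +x, -y. Origin at the centre of its underside.
- reject_c (a point): Centre of the reject's 80 x 32 x 40 mm outline, half-way up.
- tray: Fixed open plywood scrap tray, outside 190 (x) x 160 (y) x 50 mm (z), walls and floor 6 mm; origin at the centre of its underside.
- stop_knob: Bystander, to be left alone: white turned stop knob, 24 mm across and 32 mm tall.
- screwdriver: Bystander, to be left alone: screwdriver with orange handle, 190 mm long.
- glue: Bystander, to be left alone: white glue bottle, 56 mm across and 130 mm tall.
- jar: Bystander, to be left alone: glass jar with steel cap, 66 mm across and 75 mm tall.
- hammer: Bystander, to be left alone: hammer with wooden handle, 260 mm long, lying.
- reed: Bystander, to be left alone: flat brass reed plate, 75 x 14 x 5 mm, lying.
- key: Bystander, to be left alone: loose wooden keyboard key, 150 x 22 x 15 mm, lying.
Not all that is in view belongs to the job. What is shaped like the cheek but blue, orange or pink is not meant.

How it is judged (in metres and radians):
On the way, in this order (a step that is already met when the one before it is completed fails the run):
1. the reject lies let go in the scrap tray (x of reject_c in the frame of tray between -0.09 and 0.09 m and y of reject_c in the frame of tray between -0.075 and 0.075 m and z of reject_c in the frame of tray below 0.055 m and contact force between the arm and reject below 0.1 N), for 0.2 s.
2. the sound block, flat in the lane and square end first, pushes the end rail between the gauge pins steadily for two seconds (value of joint carriage between 0.009 and 0.024 m and contact force between cheek and carriage between 4 and 17 N and contact force between any of the fingers, the arm and cheek above 1.5 N and contact force between the arm and carriage below 0.5 N and x of cheek_end in the frame of jig above 0.004 m and y of cheek_end in the frame of jig between -0.014 and 0.014 m and z of cheek_end in the frame of jig below 0.044 m and angle between the x axis of cheek_c and the x axis of jig, either way round below 0.1 rad and angle between cheek_c's own z axis and vertical below 0.1 rad), for 2 s.
At the end, for the whole second after the job is handed in: Reject let go in the tray; robot still holds the sound block flat on the jig (6 mm, 0.1 rad), square end on the rail within 14 mm of its middle and 0.1 rad of square, 4 to 17 N, carriage 9 to 24 mm back, steady (block 10, carriage 8 mm/s); the robot does not touch the rail (all of step 1 and all of step 2 and linear speed of cheek below 0.01 m/s and velocity of joint carriage between -0.008 and 0.008 m/s); the arm keeps its last pose, push and grip.
It fails at once if the end rail is driven onto the end of its travel (over 33 mm) (value of joint carriage above 0.033 m).
It fails at once if a bystander is moved by more than 30 mm (distance of any of stop_knob, screwdriver, glue, jar, hammer, reed, key from where it was at the start of the episode above 0.03 m).
It also fails if it takes over 62 s, if anything falls off the work surface, if the arm or the gripper's body presses on something with over 40 N, if the wrist force passes 120 N, or if a joint passes its speed limit or range.

## Robot

A 6-joint arm with a two-finger parallel gripper is mounted at the origin on the work surface. World frame = base frame: x ahead of the robot, y to its left, z up, the work surface at z = 0. Lengths are in mm, angles in degrees, forces in N, time in s.
With the tool pointing down it reaches from about 300 to 850 mm from the base axis. Payload 4.2 kg.
Tool frame: the origin (TCP) lies midway between the tips of the shut fingers; the grasp point (between the pads) lies env.grasp_offset behind it (env.grasp_offset is the distance from the TCP to the grasp point, in mm); y points along the fingers, x is the direction in which the jaws open and shut, and the axes are right-handed (so a half turn about y gives the same grasp; the last joint's range is limited). The gripper opens to 91 mm and grips with 3 to 60 N. Pads are 32 mm wide; open, the fingers measure 118 mm over their backs; the gripper's body (76 mm by 178 mm) begins 60 mm behind the grasp point.
Start: joints at [-75.401, 18.312, 89.639, -0, 72.044, -1.146], TCP at [156.032, -553.441, 213.976] pointing down, gripper open.
Joint ranges: [-177.97, 177.97], [-48.28, 115.42], [12.27, 149.76], [-77.06, 257.06], [2.81, 150.46], [-146.56, 146.56]. Speed limits (degrees/s): [147.25, 147.25, 180, 180, 180, 180].

## Interface

Orientations are given as [roll, pitch, yaw] about the fixed x, y, z axes, in that order (R = Rz(yaw) Ry(pitch) Rx(roll)).
In Python, from workcell import state, vision, job, env gives the robot as it stands.
- The arm moves only by the shell command python3 -m handwheel 'ROWS' [FORCE]. ROWS is JSON, a list of rows, each a list of 3 entries, a list of its own where there are three numbers: the finger opening in cm, from 0 to 9.12, then the shift along the tool's x, y, z in cm, then the turn about the tool's y in degrees. A call has 1 to 10 rows; each row is the pose to reach, as a shift and turn from the pose measured when the call began, along the tool's axes at that moment; what a row does not reach only later rows make up. A row lasts 1/10 s, in which the tool goes at most 50 mm and 8.59 degrees, less where a joint would pass 70% of its speed; a pose out of reach is approached as far as the arm can. A call with a gripper value outside its range is refused whole. The fingers move at their own pace and stop on an object; FORCE is the grip in N (left out, the last holds). Time passes only in rows, so rows that repeat a pose let the fingers close. It gives the time, the measured TCP pose, the force and the opening at its end, in the units of the state.
- state(): the state, without advancing time (a new reading comes with each control period).
- vision.grab_frame(name): name is "scene" or "top"; returns the picture (420x560x3 uint8, red, green, blue); there is no depth.
- vision.camera_model(name): a dict with "fov_y" (degrees; the focal length in pixels is half the picture's height over the tangent of half this angle, whatever the lens; pixels are square), "cx", "cy" (the principal point, pixels), "distortion" ([k1, k2, p1, p2, k3] as OpenCV has them; the pictures are not rectified), "extrinsics" (4x4, takes a point from world to camera coordinates). Camera axes: x right, y up, looking along -z (the intrinsics and any distortion apply to the point x, -y, -z); pixel columns grow to the right and rows downward; lengths in mm; the calibration is good to about 2 mm. A picture is of the moment at which its call begins. camera_model takes no time and is no camera call.
- job.job_done(): hands the job in, once; it reports no verdict.
The state is a dict: "time_s": time; "qpos": joint angles; "qvel": joint speeds; "effort": joint torques, N m; "ee_pos": TCP position; "ee_rot": TCP orientation; "force": force on the tool from outside, world axes, zero at the start; "torque": the same for the moment, N m; "gripper_width": finger opening in mm.
Only numpy, scipy, OpenCV 4.12 (cv2) and the standard library are available. Lean on these libraries where they do the work, as an engineer would, in place of code of your own. Each camera call takes 0.05 s, during which the arm holds its last target.

## Working session

There is one attempt and no reset: what is moved stays moved. The work goes in short steps, Python scripts to look and compute and a shell command to move; the robot and the scene stay as the last step left them, time stands still between calls to the robot, and variables do not carry over. Pictures are saved under pics/ and viewed, and the job is handed in when it is done.

```bash
ls; mkdir -p pics; python3 - <<'E'
from workcell import state, vision, job, env
import cv2
print(state()); print(env.grasp_offset)
for n in("scene","top"):
    im=vision.grab_frame(n); cv2.imwrite(f"pics/{n}0.png",im[:,:,::-1])
    m=vision.camera_model(n); print(n,m)
E
```

```text
pics
{'time_s': 0.0, 'qpos': array([-7.54037039e+01,  1.83502431e+01,  8.97086362e+01, -2.75559625e-04,
        7.20441568e+01, -1.14782696e+00]), 'qvel': array([ 0.008098  ,  0.02830089, -0.01453594, -0.03547873, -0.06339791,
       -0.06872908]), 'effort': array([-1.88411213e-03, -4.12468386e+01, -2.31975675e+01,  7.25331274e-02,
        4.55052929e-02, -1.22748579e-04]), 'ee_pos': array([ 155.86893064, -552.92106877,  213.11919803]), 'ee_rot': array([-89.99819791,   0.10302067, -74.25579016]), 'force': array([ 0.36020921, -0.91078462, -0.27011937]), 'torque': array([ 0.00110699, -0.00829255, -0.01998784]), 'gripper_width': 91.02451548269843}
18.8
scene {'fov_y': 52.48013907974772, 'cx': 278.36295222772355, 'cy': 209.338855338968, 'distortion': array([-0.12414573,  0.        ,  0.        ,  0.        ,  0.        ]), 'extrinsics': array([[ 3.10260466e-01,  9.50650168e-01, -1.64363063e-03,
        -2.23024762e+02],
       [-7.16843965e-01,  2.35088824e-01,  6.56405343e-01,
         3.45932904e+02],
       [ 6.24398249e-01, -2.02478401e-01,  7.54406604e-01,
        -1.18156530e+03],
       [ 0.00000000e+00,  0.00000000e+00,  0.00000000e+00,
         1.00000000e+00]])}
top {'fov_y': 56.17579585741818, 'cx': 279.9330870205655, 'cy': 207.4703588732335, 'distortion': array([0.02446179, 0.        , 0.        , 0.        , 0.        ]), 'extrinsics': array([[-1.30169792e-01, -9.91479273e-01,  4.96762523e-03,
         1.15493575e+02],
       [ 9.63891809e-01, -1.25370774e-01,  2.34935630e-01,
        -5.55706866e+02],
       [-2.32311013e-01,  3.53697754e-02,  9.71998237e-01,
        -7.20755475e+02],
       [ 0.00000000e+00,  0.00000000e+00,  0.00000000e+00,
         1.00000000e+00]])}
```

View pics/scene0.png

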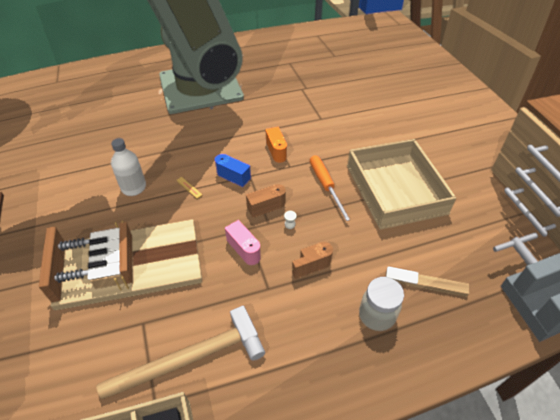

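View pics/top0.png

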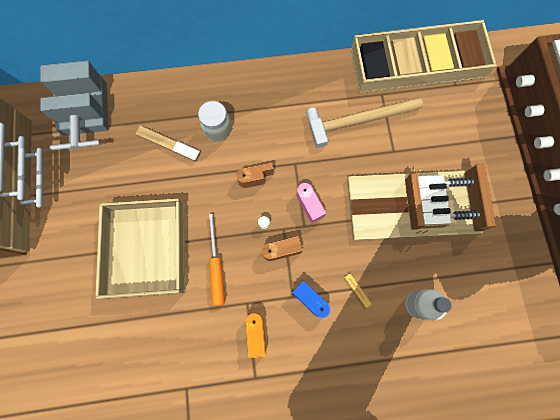

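Scene: brown blocks at about (266,201) and (312,261), jig at about (125,260), tray at about (400,180). Top: brown blocks at (255,174) and (283,247), jig (420,205), tray (140,248). The pink, blue and orange blocks are decoys. I'll enlarge the two brown ones.

```bash
python3 - <<'E'
import cv2,numpy as np
a=cv2.imread("pics/top0.png"); s=cv2.imread("pics/scene0.png")
c=[cv2.resize(i,(400,300),interpolation=cv2.INTER_CUBIC) for i in (a[150:204,220:292],a[222:276,247:319],s[234:288,276:348],s[174:228,230:302])]
cv2.imwrite("pics/crop.png",np.vstack([np.hstack(c[:2]),np.hstack(c[2:])]))
E
```

```text
(no output)
```

View pics/crop.png

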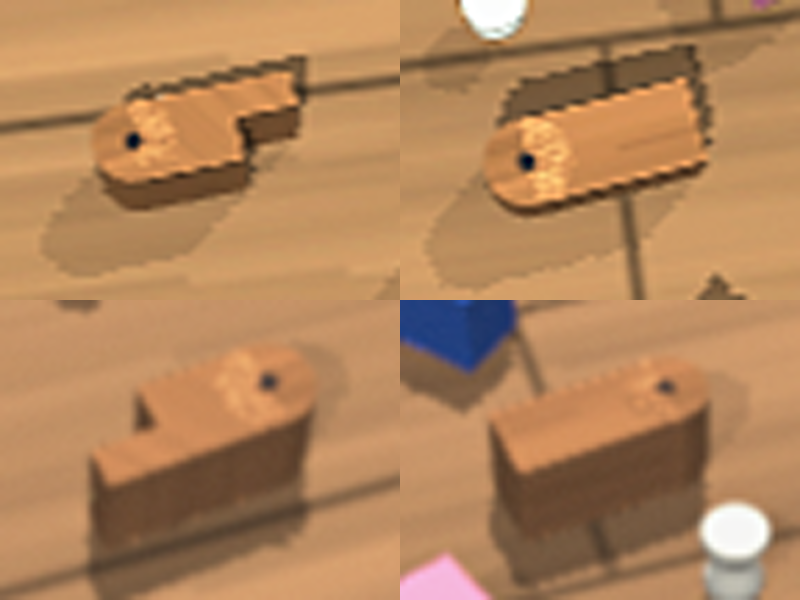

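Top crop, (255,174): its square-end corner is missing, so this is the reject. (283,247) has a full outline, so it is the sound block. The scene view agrees: (312,261) is notched and (266,201) is whole. Next I'll measure the jig and tray.

```bash
cat > h.py <<'E'
import numpy as np,cv2
from workcell import state, vision, job, env
def cam(n):
    m=vision.camera_model(n); f=210/np.tan(np.radians(m["fov_y"]/2))
    return np.array([[f,0,m["cx"]],[0,f,m["cy"]],[0,0,1]]),np.array(m["distortion"]),np.array(m["extrinsics"])
def ray(n,px):
    K,d,E=cam(n); p=cv2.undistortPoints(np.array(px,float).reshape(-1,1,2),K,d).reshape(-1,2)
    dc=np.c_[p[:,0],-p[:,1],-np.ones(len(p))]; R=E[:3,:3]
    return -R.T@E[:3,3], dc@R
def plane(n,px,z):
    o,d=ray(n,px); return o+d*((z-o[2])/d[:,2])[:,None]
def proj(n,P):
    K,d,E=cam(n); P=np.array(P,float).reshape(-1,3); c=P@E[:3,:3].T+E[:3,3]
    c=c*[1,-1,-1]
    return cv2.projectPoints(c,np.zeros(3),np.zeros(3),K,d)[0].reshape(-1,2)
def crop(im,x,y,w,h,s): return cv2.resize(im[y:y+h,x:x+w],(int(w*s),int(h*s)),interpolation=cv2.INTER_CUBIC)
E
python3 - <<'E'
from h import *
a=cv2.imread("pics/top0.png"); s=cv2.imread("pics/scene0.png")
cv2.imwrite("pics/jigt.png",crop(a,340,155,160,100,5))
cv2.imwrite("pics/jigs.png",crop(s,35,210,180,100,4.4))
def P(c,x0,y0,k): return [(x0+p[0]/k-.0,y0+p[1]/k) for p in c]
k=400/72
snd=P([(285,78),(305,158),(83,165),(127,160)],247,222,k)
rej=P([(296,70),(302,105),(240,115),(243,160),(92,140),(132,140)],220,150,k)
for n,q in(("snd",snd),("rej",rej)): print(n,plane("top",q,40).round(0))
k=400/72
print("snd scene hole, rej scene hole",plane("scene",P([(265,85)],230,174,k),40).round(0),plane("scene",P([(268,80)],276,234,k),40).round(0))
print("tray top corners",plane("top",[(99,203),(186,193),(185,296),(96,300)],50).round(0))
print("others")
for n,p,z in(("knob",(264,222),32),("pink",(311,201),40),("sd",(213,215),10),("sdhandle",(218,303),20),("jar",(213,118),75),("key",(168,142),15),("glue",(435,305),100),("orange",(256,335),40),("blue",(311,299),40),("hammerhead",(316,127),25)): print(n,plane("top",[p],z)[0].round(0))
E
```

```text
snd [[508.  12.  40.]
 [478.   9.  40.]
 [486.  89.  40.]
 [486.  73.  40.]]
rej [[671.  43.  40.]
 [657.  42.  40.]
 [656.  66.  40.]
 [638.  67.  40.]
 [653. 123.  40.]
 [651. 108.  40.]]
snd scene hole, rej scene hole [[487.  74.  40.]] [[653. 109.  40.]]
tray top corners [[626. 405.  50.]
 [625. 229.  50.]
 [419. 246.  50.]
 [434. 415.  50.]]
others
knob [548.  78.  32.]
pink [578. -24.  40.]
sd [581. 184.  10.]
sdhandle [398. 189.  20.]
jar [772. 156.  75.]
key [758. 267.  15.]
glue [ 343. -209.  100.]
orange [329. 120.  40.]
blue [382.   5.  40.]
hammerhead [747. -62.  25.]
```

View pics/jigt.png

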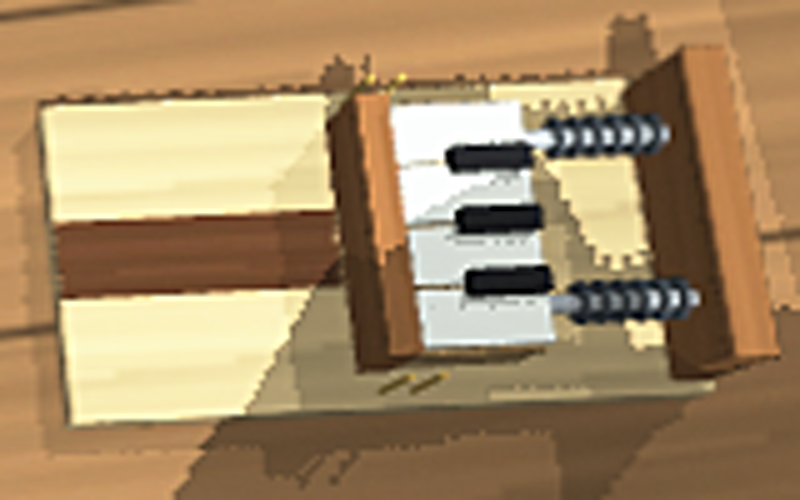

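View pics/jigs.png

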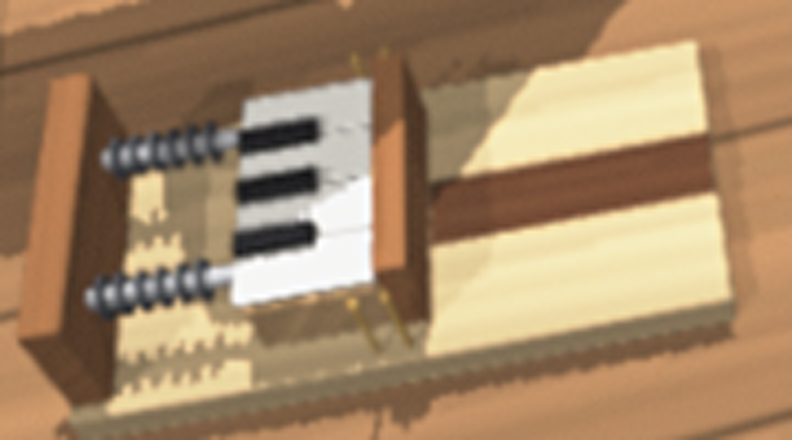

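```bash
python3 - <<'E'
from h import *
def T(c): return [(340+p[0]/5,155+p[1]/5) for p in c]
def S(c): return [(35+p[0]/4.4,210+p[1]/4.4) for p in c]
print("lane outer top",plane("top",T([(52,228),(62,297)]),18).round(0).tolist())
print("lane inner top",plane("top",T([(332,211),(342,284)]),18).round(0).tolist())
print("board outer top",plane("top",T([(40,102),(70,425)]),18).round(0).tolist())
print("rail front top",plane("top",T([(357,93),(388,357)]),61.5).round(0).tolist())
print("board outer sc",plane("scene",S([(697,42),(733,300)]),18).round(0).tolist())
print("lane outer sc",plane("scene",S([(708,133),(716,190)]),18).round(0).tolist())
print("lane inner sc",plane("scene",S([(435,184),(432,245)]),18).round(0).tolist())
print("rail front sc",plane("scene",S([(402,52),(408,265)]),61.5).round(0).tolist())
E
```

```text
lane outer top [[573.0, -110.0, 18.0], [543.0, -109.0, 18.0]]
lane inner top [[565.0, -230.0, 18.0], [533.0, -228.0, 18.0]]
board outer top [[629.0, -115.0, 18.0], [488.0, -103.0, 18.0]]
rail front top [[603.0, -234.0, 62.0], [493.0, -224.0, 62.0]]
board outer sc [[493.0, -103.0, 18.0], [632.0, -115.0, 18.0]]
lane outer sc [[545.0, -108.0, 18.0], [576.0, -111.0, 18.0]]
lane inner sc [[536.0, -226.0, 18.0], [568.0, -230.0, 18.0]]
rail front sc [[497.0, -225.0, 62.0], [607.0, -232.0, 62.0]]
```

```bash
cat >> h.py <<'E'
def rel(x,y,z,yaw):
    s=state(); from scipy.spatial.transform import Rotation as Ro
    R=Ro.from_euler("xyz",s["ee_rot"],degrees=True)
    d=R.inv().apply(np.array([x,y,z])-s["ee_pos"])/10
    turn=-((yaw-s["ee_rot"][2]+180)%360-180)
    print("shift cm",d.round(2),"turn",round(turn,1),"| now",s["ee_pos"].round(1),s["ee_rot"].round(2),"F",s["force"].round(1),"w",round(s["gripper_width"],1),"t",s["time_s"])
E
python3 -c "
from h import *
rel(656,89,150,4)"
```

```text
shift cm [-48.21   6.4   65.55] turn -78.3 | now [ 155.9 -553.   213.2] [-90.     0.09 -74.26] F [-0.   0.6 -0.2] w 91.2 t 0.1
```

```bash
python3 -m handwheel '[[6.5,[-1.5,0,2],-2],[6.5,[-4,0,5.5],-7],[6.5,[-7,0,9.5],-12],[6.5,[-10,0,13.5],-17],[6.5,[-13,0,17.5],-22],[6.5,[-16,0,21.5],-27],[6.5,[-19,0,25.5],-32],[6.5,[-22,0,29.5],-37],[6.5,[-25,0,33.5],-42],[6.5,[-28,0,37.5],-47]]' 40
python3 -c "
from h import *
rel(656,89,150,4)"
```

```text
time_s: 1.1
ee_pos: [441.6, -179.8, 213.5]
ee_rot: [-89.9, 0.1, -27.0]
force: [0.5, -0.8, -0.2]
gripper_width: 65.0
shift cm [ 6.88  6.38 33.69] turn -31.0 | now [ 441.6 -179.8  213.5] [-8.994e+01  7.000e-02 -2.705e+01] F [ 0.5 -0.8 -0.2] w 65.0 t 1.1
```

```bash
python3 -m handwheel '[[6.5,[1,0,4.5],-4],[6.5,[2,1,9],-8],[6.5,[3,2,13.5],-12],[6.5,[4,3,18],-16],[6.5,[5,4,22.5],-20],[6.5,[6,5,27],-24],[6.5,[6.5,6,31],-28],[6.5,[6.9,6.4,33.2],-30.5],[6.5,[6.9,6.4,33.7],-31],[6.5,[6.9,6.4,33.7],-31]]'
python3 - <<'E'
from h import *
im=vision.grab_frame("top")[:,:,::-1]; im2=vision.grab_frame("scene")[:,:,::-1]
cv2.imwrite("pics/a1.png",np.hstack([crop(im,180,100,160,160,2.5),crop(im2,220,150,160,160,2.5)]))
rel(656,89,60,4); rel(656,89,6,4)
E
```

```text
time_s: 2.1
ee_pos: [655.8, 89.3, 149.1]
ee_rot: [-89.9, 0.1, 4.0]
force: [-0.6, 0.0, 0.2]
gripper_width: 64.9
shift cm [0.06 9.   0.09] turn -0.1 | now [655.6  88.  150. ] [-8.995e+01  5.000e-02  3.880e+00] F [ 0.6  0.6 -0.3] w 64.8 t 2.2
shift cm [ 0.06 14.4   0.09] turn -0.1 | now [655.6  88.  150. ] [-8.995e+01  5.000e-02  3.880e+00] F [ 0.6  0.6 -0.3] w 64.8 t 2.2
```

View pics/a1.png

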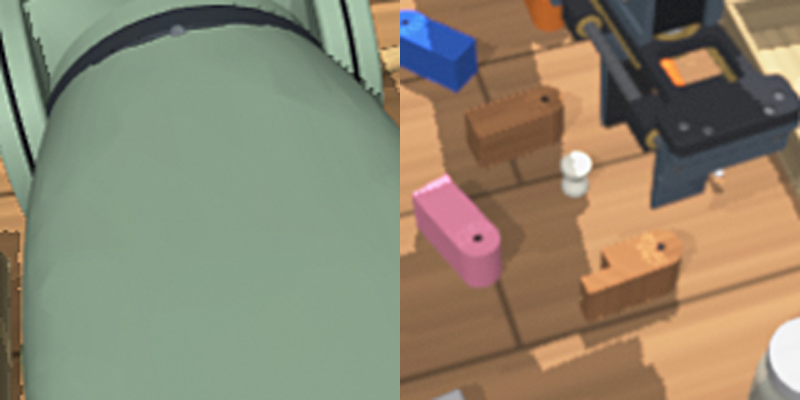

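The arm hides the top view. In the scene crop the open gripper hovers above and behind the reject, which is where a TCP at z=150 should appear. Descending.

```bash
python3 -m handwheel '[[6.5,[0.05,2,0.1],0],[6.5,[0.05,5,0.1],0],[6.5,[0.05,8,0.1],0],[6.5,[0.05,10.5,0.1],0],[6.5,[0.05,12.5,0.1],0],[6.5,[0.05,13.7,0.1],0],[6.5,[0.05,14.2,0.1],0],[6.5,[0.05,14.2,0.1],0],[6.5,[0.05,14.2,0.1],0]]'
python3 - <<'E'
from h import *
im2=vision.grab_frame("scene")[:,:,::-1]
cv2.imwrite("pics/a2.png",crop(im2,240,190,150,110,5))
rel(656,89,6,4)
E
```

```text
time_s: 3.1
ee_pos: [656.6, 89.0, 9.3]
ee_rot: [-89.9, -0.1, 3.9]
force: [0.3, 0.0, 0.2]
gripper_width: 65.3
shift cm [-0.07  0.34 -0.  ] turn -0.1 | now [656.7  89.1   9.4] [-8.994e+01 -8.000e-02  3.870e+00] F [-0.1 -0.2 -0.1] w 64.9 t 3.15
```

View pics/a2.png

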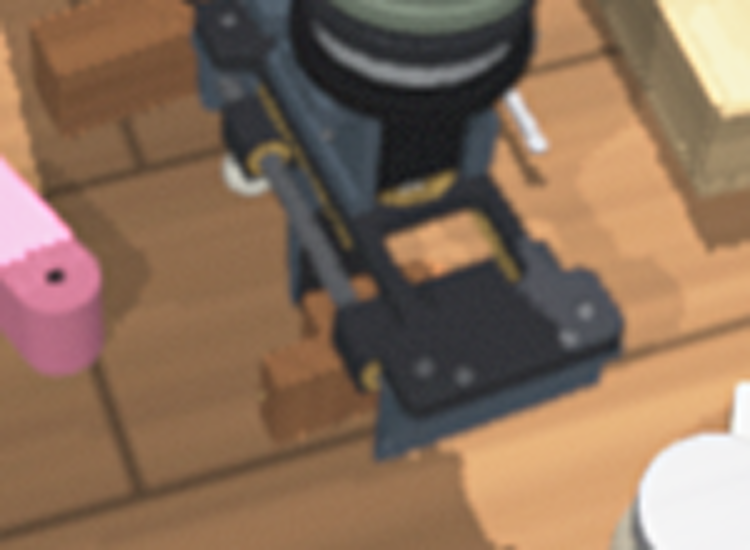

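The reject sits between the fingers, with its notched end sticking out at the left. Closing.

```bash
python3 -m handwheel '[[2,[0,0,0],0],[2,[0,0,0],0],[2,[0,0,0],0],[2,[0,0,0],0],[2,[0,0,0],0],[2,[0,0,0],0]]' 40
python3 -m handwheel '[[2,[0,-1,0],0],[2,[0,-3,0],0],[2,[0,-6,0],0],[2,[0,-9,0],0],[2,[0,-11,0],0],[2,[0,-11,0],0]]'
python3 -c "
from h import *
rel(526,324,120,4)"
```

```text
time_s: 3.75
ee_pos: [656.5, 89.2, 9.4]
ee_rot: [-89.9, -0.1, 3.9]
force: [-1.3, 1.2, 0.6]
gripper_width: 31.9
time_s: 4.35
ee_pos: [658.7, 89.3, 123.6]
ee_rot: [-89.9, -0.5, 3.9]
force: [0.6, 0.6, 0.7]
gripper_width: 31.7
shift cm [-11.66   0.29  24.31] turn -0.1 | now [658.7  89.3 123.6] [-89.91  -0.51   3.87] F [0.6 0.6 0.7] w 31.7 t 4.35
```

```bash
python3 -m handwheel '[[2,[-1,0,2],0],[2,[-3,0,6],0],[2,[-5,0,10],0],[2,[-7,0,14.5],0],[2,[-9,0,19],0],[2,[-11,0,23],0],[2,[-11.7,0,24.3],0],[2,[-11.7,0,24.3],0],[2,[-11.7,0,24.3],0]]'
python3 - <<'E'
from h import *
im2=vision.grab_frame("scene")[:,:,::-1];im=vision.grab_frame("top")[:,:,::-1]
cv2.imwrite("pics/a3.png",np.hstack([crop(im2,300,90,200,160,2),crop(im,60,160,200,160,2)]))
rel(526,324,17,4)
E
```

```text
time_s: 5.25
ee_pos: [525.8, 322.9, 122.3]
ee_rot: [-90.0, -0.5, 3.9]
force: [0.1, -0.9, -0.9]
gripper_width: 31.9
shift cm [-0.13 10.55  0.17] turn -0.2 | now [526.5 322.2 122.5] [-89.96  -0.5    3.77] F [-0.1 -0.6 -0.8] w 32.1 t 5.35
```

View pics/a3.png

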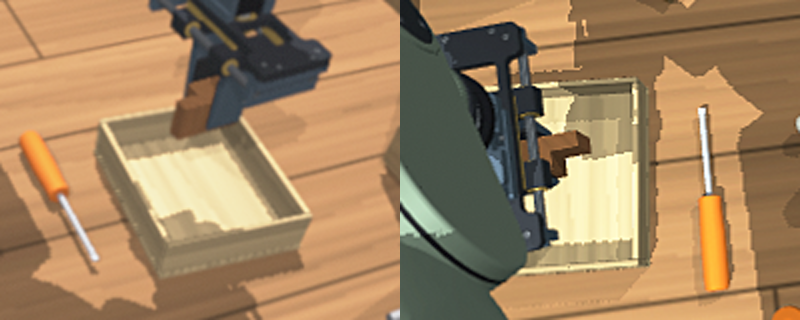

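The held reject is over the tray in both views. Lowering it.

```bash
python3 -m handwheel '[[2,[0,1,0],0],[2,[0,3,0],0],[2,[0,5.5,0],0],[2,[0,7.5,0],0],[2,[0,9,0],0],[2,[0,10,0],0],[2,[0,10.3,0],0],[2,[0,10.3,0],0],[2,[0,10.3,0],0]]'
python3 -m handwheel '[[6,[0,0,0],0],[6,[0,0,0],0],[6,[0,0,0],0],[6,[0,0,0],0],[6,[0,-1,0],0],[6,[0,-4,0],0],[6,[0,-8,0],0],[6,[0,-11.5,0],0],[6,[0,-13,0],0],[6,[0,-13,0],0]]'
python3 -c "
from h import *
rel(489.5,50,150,5)"
```

```text
time_s: 6.25
ee_pos: [528.0, 322.5, 20.2]
ee_rot: [-89.9, -0.6, 3.8]
force: [-0.6, 0.2, -0.2]
gripper_width: 31.6
time_s: 7.25
ee_pos: [528.3, 323.2, 154.1]
ee_rot: [-89.7, -0.9, 3.8]
force: [1.0, -1.2, 0.7]
gripper_width: 59.7
shift cm [ -5.66   0.19 -27.01] turn -1.2 | now [528.3 323.2 154.1] [-89.74  -0.95   3.75] F [ 1.  -1.2  0.7] w 59.7 t 7.25
```

```bash
python3 -m handwheel '[[6,[-1,0,-3],0],[6,[-2,0,-7],0],[6,[-3,0,-11.5],0],[6,[-4,0,-16],0],[6,[-5,0,-20.5],0],[6,[-5.5,0,-24.5],-1],[6,[-5.7,0,-26.8],-1],[6,[-5.7,0,-27],-1],[6,[-5.7,0,-27],-1]]'
python3 - <<'E'
from h import *
im2=vision.grab_frame("scene")[:,:,::-1];im=vision.grab_frame("top")[:,:,::-1]
cv2.imwrite("pics/a4.png",np.hstack([crop(im2,220,120,260,160,1.5),crop(im,60,160,260,160,1.5)]))
rel(489.5,50,6,5)
E
```

```text
time_s: 8.15
ee_pos: [488.7, 49.9, 151.3]
ee_rot: [-89.7, -0.9, 4.7]
force: [-0.1, 0.6, -0.3]
gripper_width: 60.0
shift cm [-0.18 14.54 -0.17] turn -0.2 | now [489.   50.9 151.5] [-89.73  -0.9    4.79] F [-0.3  0.2 -0.1] w 60.0 t 8.25
```

View pics/a4.png

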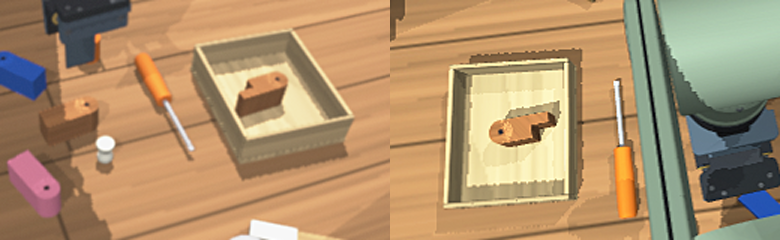

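The reject lies flat near the middle of the tray in both views. The gripper is above the sound block, so I'll go down.

```bash
python3 -m handwheel '[[6,[0,2,0],0],[6,[0,5,-0.1],0],[6,[-0.1,8,-0.1],0],[6,[-0.1,10.5,-0.1],0],[6,[-0.1,12.5,-0.1],0],[6,[-0.2,13.7,-0.1],0],[6,[-0.2,14.2,-0.1],0],[6,[-0.2,14.2,-0.1],0],[6,[-0.2,14.2,-0.1],0]]'
python3 - <<'E'
from h import *
im2=vision.grab_frame("scene")[:,:,::-1]
cv2.imwrite("pics/a5.png",crop(im2,200,140,150,110,4))
rel(489.5,50,6,5)
E
```

```text
time_s: 9.15
ee_pos: [489.8, 51.2, 9.9]
ee_rot: [-89.7, -1.0, 4.8]
force: [0.6, 0.1, 0.0]
gripper_width: 60.1
shift cm [-0.06  0.41 -0.11] turn -0.2 | now [490.   51.1  10.1] [-89.73  -1.     4.83] F [ 0.  -0.4  0.2] w 60.0 t 9.2
```

View pics/a5.png

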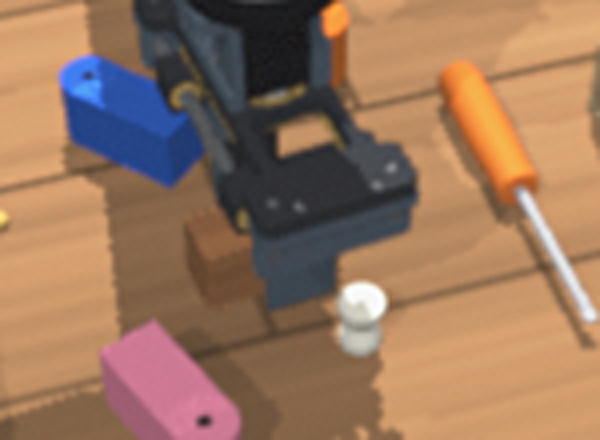

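```bash
python3 -m handwheel '[[2,[0,0,0],0],[2,[0,0,0],0],[2,[0,0,0],0],[2,[0,0,0],0],[2,[0,0,0],0],[2,[0,0,0],0]]' 50
python3 -m handwheel '[[2,[0,-1,0],0],[2,[0,-3,0],0],[2,[0,-6,0],0],[2,[0,-9,0],0],[2,[0,-10,0],0],[2,[0,-10,0],0]]'
python3 -c "
from h import *
rel(555.3,-168,110,-5)"
```

```text
time_s: 9.8
ee_pos: [490.0, 51.0, 10.3]
ee_rot: [-89.7, -1.0, 4.8]
force: [-1.1, -0.9, 1.8]
gripper_width: 31.8
time_s: 10.4
ee_pos: [489.2, 50.5, 111.7]
ee_rot: [-89.7, -1.2, 4.8]
force: [-0.5, 0.1, -0.9]
gripper_width: 31.7
shift cm [  4.75   0.17 -22.32] turn 9.8 | now [489.2  50.5 111.7] [-89.73  -1.21   4.82] F [-0.5  0.1 -0.9] w 31.7 t 10.4
```

```bash
python3 -m handwheel '[[2,[0.5,0,-2],1],[2,[1.5,0,-6],2],[2,[2.5,0,-10],4],[2,[3.5,0,-14],6],[2,[4,0,-18],8],[2,[4.6,0,-21],9.5],[2,[4.75,0,-22.3],9.8],[2,[4.75,0,-22.3],9.8],[2,[4.75,0,-22.3],9.8]]'
python3 - <<'E'
from h import *
im2=vision.grab_frame("scene")[:,:,::-1];im=vision.grab_frame("top")[:,:,::-1]
cv2.imwrite("pics/a6.png",np.hstack([crop(im2,40,150,200,160,2),crop(im,300,130,200,160,2)]))
rel(555.3,-168,32,-5)
E
```

```text
time_s: 11.3
ee_pos: [554.2, -166.6, 110.6]
ee_rot: [-89.5, -1.0, -5.0]
force: [-0.4, 0.4, -1.2]
gripper_width: 31.9
shift cm [-0.06  7.92 -0.24] turn 0.1 | now [ 554.6 -166.2  111.2] [-89.48  -1.06  -4.9 ] F [-0.4 -0.4 -0.9] w 31.7 t 11.4
```

View pics/a6.png

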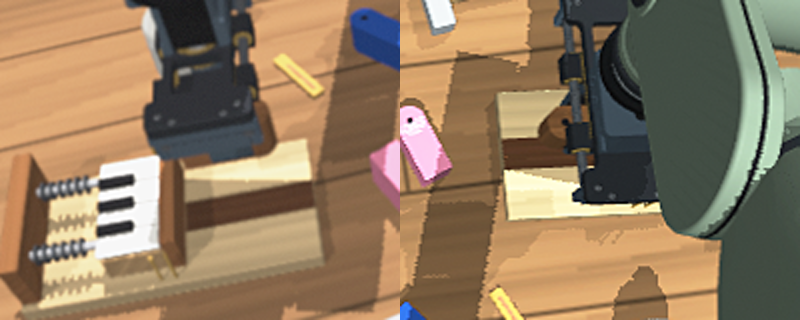

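The block is over the lane, rounded end away from the rail, with a gap to the rail still. Lowering.

```bash
python3 -m handwheel '[[2,[0,1,0],0],[2,[0,3,-0.1],0],[2,[0,5,-0.1],0],[2,[0,6.5,-0.1],0],[2,[0,7.3,-0.1],0],[2,[0,7.7,-0.1],0],[2,[0,7.9,-0.1],0],[2,[0,7.9,-0.1],0],[2,[0,7.9,-0.1],0]]'
python3 - <<'E'
from h import *
im2=vision.grab_frame("scene")[:,:,::-1];im=vision.grab_frame("top")[:,:,::-1]
cv2.imwrite("pics/a7.png",np.hstack([crop(im2,70,190,120,120,3.3),crop(im,340,140,120,120,3.3)]))
rel(555.3,-168,28,-5)
E
```

```text
time_s: 12.3
ee_pos: [556.5, -166.7, 32.9]
ee_rot: [-89.5, -1.1, -4.9]
force: [0.1, 0.4, 0.1]
gripper_width: 31.8
shift cm [-0.11  0.48 -0.13] turn 0.1 | now [ 556.4 -166.8   32.8] [-89.5   -1.13  -4.9 ] F [-0.6  0.6 -1.1] w 31.9 t 12.4
```

View pics/a7.png

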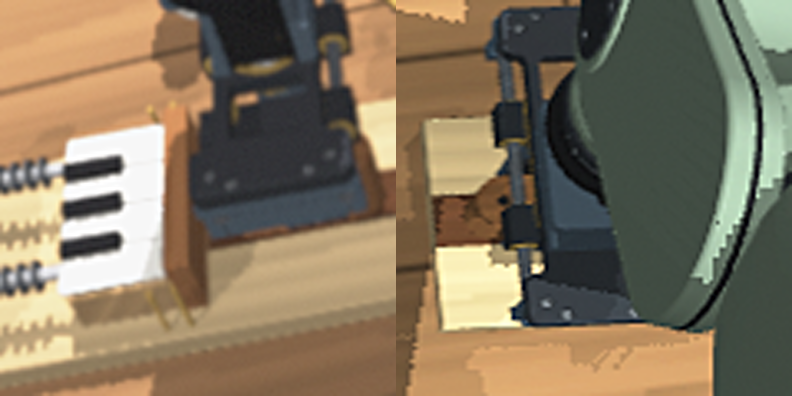

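```bash
python3 -c "
from h import *
print(plane('top',[(372.4,200.9)],62.5))"
python3 -m handwheel '[[2,[-0.1,0.1,0],0],[2,[-0.1,0.2,0],0],[2,[-0.1,0.3,0],0],[2,[-0.1,0.35,0],0],[2,[-0.1,0.4,0],0],[2,[-0.1,0.4,0],0],[2,[-0.1,0.4,0],0]]'
```

```text
[[ 556.2710088  -144.24214854   62.5       ]]
time_s: 13.1
ee_pos: [555.5, -166.6, 28.8]
ee_rot: [-89.5, -1.1, -4.9]
force: [0.8, -0.0, -0.2]
gripper_width: 31.3
```

Now advance towards the rail (tool -z) and watch the force.

```bash
python3 -m handwheel '[[2,[0,0,-0.2],0],[2,[0,0,-0.5],0],[2,[0,0,-0.9],0],[2,[0,0,-1.3],0],[2,[0,0,-1.6],0],[2,[0,0,-1.8],0],[2,[0,0,-1.8],0],[2,[0,0,-1.8],0]]'
python3 -m handwheel '[[2,[0,0,-0.1],0],[2,[0,0,-0.2],0],[2,[0,0,-0.3],0],[2,[0,0,-0.4],0],[2,[0,0,-0.5],0],[2,[0,0,-0.5],0],[2,[0,0,-0.5],0]]'
python3 -c "
from h import *
rel(550,-192,28,-5)"
```

```text
time_s: 13.9
ee_pos: [553.9, -184.6, 28.6]
ee_rot: [-89.5, -1.1, -4.9]
force: [0.8, 0.2, -0.8]
gripper_width: 31.8
time_s: 14.6
ee_pos: [553.5, -189.5, 28.6]
ee_rot: [-89.5, -1.1, -4.9]
force: [-0.0, 0.9, -0.2]
gripper_width: 32.0
shift cm [-0.33  0.05 -0.28] turn 0.1 | now [ 553.5 -189.5   28.6] [-89.49  -1.13  -4.91] F [-0.   0.9 -0.2] w 32.0 t 14.6
```

```bash
python3 -m handwheel '[[2,[0,0,-0.1],0],[2,[0,0,-0.2],0],[2,[0,0,-0.3],0],[2,[0,0,-0.4],0],[2,[0,0,-0.5],0],[2,[0,0,-0.6],0],[2,[0,0,-0.6],0],[2,[0,0,-0.6],0]]'
python3 - <<'E'
from h import *
im2=vision.grab_frame("scene")[:,:,::-1]
cv2.imwrite("pics/a8.png",crop(im2,30,210,150,110,5))
for i in range(1): rel(550,-192,28,-5)
E
```

```text
time_s: 15.4
ee_pos: [553.0, -195.4, 28.6]
ee_rot: [-89.5, -1.1, -4.9]
force: [0.7, 4.6, 0.7]
gripper_width: 31.7
shift cm [-0.33  0.05  0.31] turn 0.1 | now [ 553.  -195.4   28.6] [-89.48  -1.13  -4.91] F [1.1 5.2 0.9] w 31.8 t 15.45
```

View pics/a8.png

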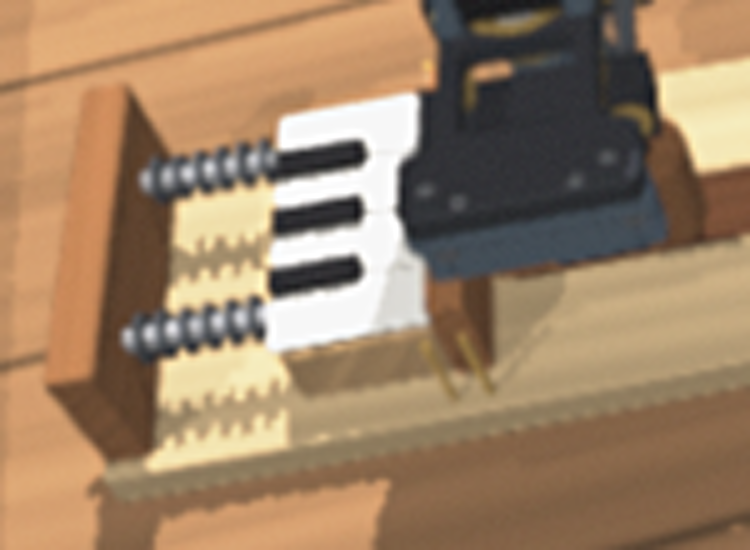

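Contact came at TCP y ≈ -188, where the block's end was predicted to meet the rail. Force is about 5 N at about 8 mm. Push about 8 mm more.

```bash
python3 -m handwheel '[[2,[0,0,-0.1],0],[2,[0,0,-0.2],0],[2,[0,0,-0.3],0],[2,[0,0,-0.4],0],[2,[0,0,-0.5],0],[2,[0,0,-0.6],0],[2,[0,0,-0.7],0],[2,[0,0,-0.8],0],[2,[0,0,-0.8],0],[2,[0,0,-0.8],0]]'
python3 - <<'E'
from h import *
im2=vision.grab_frame("scene")[:,:,::-1]; im=vision.grab_frame("top")[:,:,::-1]
cv2.imwrite("pics/a9.png",np.vstack([crop(im2,60,230,130,75,6)[:,:],crop(im,340,160,130,25,6)]))
rel(550,-192,28,-5)
E
```

```text
time_s: 16.45
ee_pos: [552.5, -202.2, 28.6]
ee_rot: [-89.4, -1.1, -4.9]
force: [1.4, 7.8, 2.5]
gripper_width: 31.2
shift cm [-0.34  0.07  0.99] turn 0.1 | now [ 552.5 -202.2   28.6] [-89.38  -1.13  -4.93] F [1.  8.6 2.2] w 31.6 t 16.55
```

View pics/a9.png

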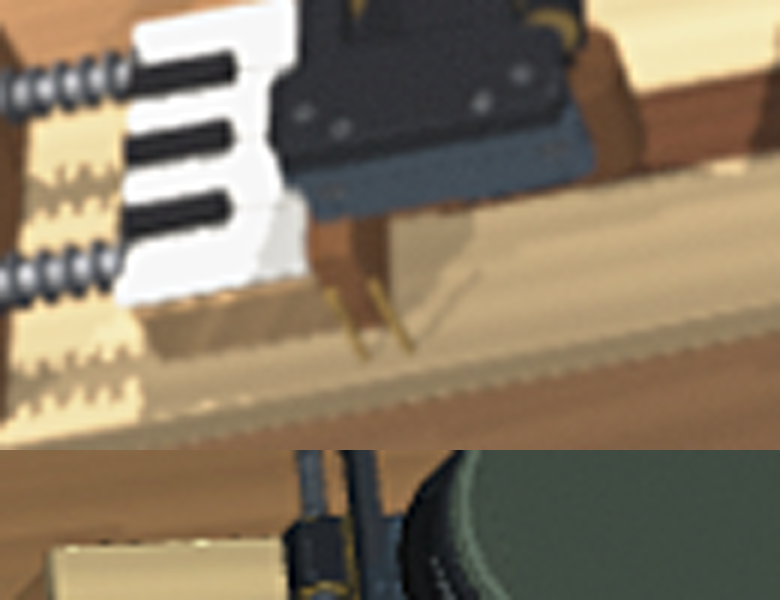

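Rail front appears just past the first pin, at about 8.5 N. 2 to 3 mm more, then hold.

```bash
python3 -m handwheel '[[2,[0,0,-0.1],0],[2,[0,0,-0.15],0],[2,[0,0,-0.2],0],[2,[0,0,-0.25],0],[2,[0,0,-0.3],0],[2,[0,0,-0.3],0],[2,[0,0,-0.3],0]]'
python3 - <<'E'
from h import *
im2=vision.grab_frame("scene")[:,:,::-1]
cv2.imwrite("pics/a10.png",crop(im2,95,255,60,45,13))
rel(550,-192,28,-5)
o=np.array([550,-229,0]); u=np.array([np.cos(np.radians(-95)),np.sin(np.radians(-95)),0]); v=np.array([-u[1],u[0],0])
o=o+2*v*0
for nm,x,y in(("rest",0,55),("rail10",10,55),("rail16",16,55),("rail23",23,55),("pin10",10,63),("pin23",23,63)):
    P=[o+u*x+v*y+[0,0,z] for z in (20,54)]
    print(nm,((proj("scene",P)-[95,255])*13).round(0).tolist())
E
```

```text
time_s: 17.25
ee_pos: [552.4, -203.7, 28.7]
ee_rot: [-89.2, -1.1, -5.0]
force: [1.2, 8.6, 3.3]
gripper_width: 31.7
shift cm [-0.34  0.08  1.14] turn 0.0 | now [ 552.4 -203.7   28.7] [-89.25  -1.12  -4.96] F [1.4 8.9 2.5] w 31.5 t 17.3
rest [[495.0, 355.0], [427.0, 220.0]]
rail10 [[423.0, 368.0], [352.0, 233.0]]
rail16 [[379.0, 376.0], [307.0, 241.0]]
rail23 [[328.0, 385.0], [255.0, 251.0]]
pin10 [[423.0, 418.0], [352.0, 284.0]]
pin23 [[328.0, 435.0], [254.0, 301.0]]
```

View pics/a10.png

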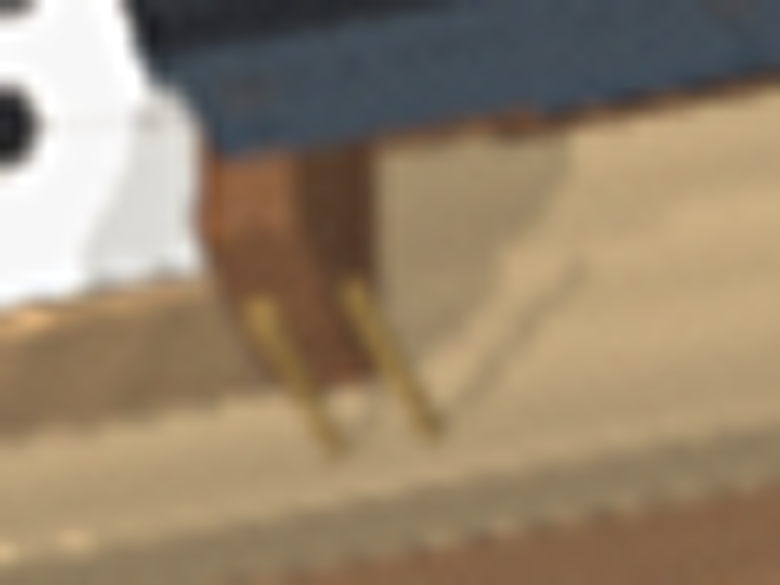

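Rail's lower front corner at (378,380) in the crop, between the pin feet, matching the projection for about 16 mm back; force is about 9 N. Holding with the same target.

```bash
python3 -m handwheel '[[2,[0,0,-0.15],0],[2,[0,0,-0.15],0],[2,[0,0,-0.15],0],[2,[0,0,-0.15],0],[2,[0,0,-0.15],0],[2,[0,0,-0.15],0],[2,[0,0,-0.15],0],[2,[0,0,-0.15],0],[2,[0,0,-0.15],0],[2,[0,0,-0.15],0]]'
```

```text
time_s: 18.3
ee_pos: [552.4, -203.6, 28.8]
ee_rot: [-89.1, -1.1, -5.0]
force: [0.9, 9.9, 2.1]
gripper_width: 31.4
```

```bash
python3 -m handwheel '[[2,[0,0,-0.15],0],[2,[0,0,-0.15],0],[2,[0,0,-0.15],0],[2,[0,0,-0.15],0],[2,[0,0,-0.15],0],[2,[0,0,-0.15],0],[2,[0,0,-0.15],0],[2,[0,0,-0.15],0],[2,[0,0,-0.15],0],[2,[0,0,-0.15],0]]'
python3 -m handwheel '[[2,[0,0,-0.15],0],[2,[0,0,-0.15],0],[2,[0,0,-0.15],0],[2,[0,0,-0.15],0],[2,[0,0,-0.15],0],[2,[0,0,-0.15],0],[2,[0,0,-0.15],0],[2,[0,0,-0.15],0],[2,[0,0,-0.15],0],[2,[0,0,-0.15],0]]'
python3 - <<'E'
from h import *
im2=vision.grab_frame("scene")[:,:,::-1]; im=vision.grab_frame("top")[:,:,::-1]
cv2.imwrite("pics/a11.png",np.hstack([crop(im2,95,240,80,60,5),crop(im,340,160,80,60,5)])); cv2.imwrite("pics/s11.png",im2)
rel(550,-192,28,-5)
E
```

```text
time_s: 19.3
ee_pos: [552.4, -203.5, 28.9]
ee_rot: [-89.0, -1.1, -5.0]
force: [1.7, 9.3, 2.1]
gripper_width: 31.7
time_s: 20.3
ee_pos: [552.4, -203.5, 29.0]
ee_rot: [-88.8, -1.1, -5.0]
force: [1.3, 8.8, 2.1]
gripper_width: 31.5
shift cm [-0.34  0.12  1.12] turn -0.0 | now [ 552.4 -203.5   29. ] [-88.84  -1.08  -5.04] F [ 0.8 10.   2.9] w 31.7 t 20.4
```

View pics/a11.png

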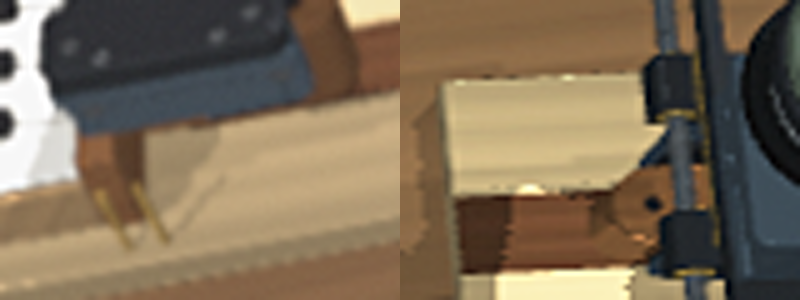

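View pics/s11.png

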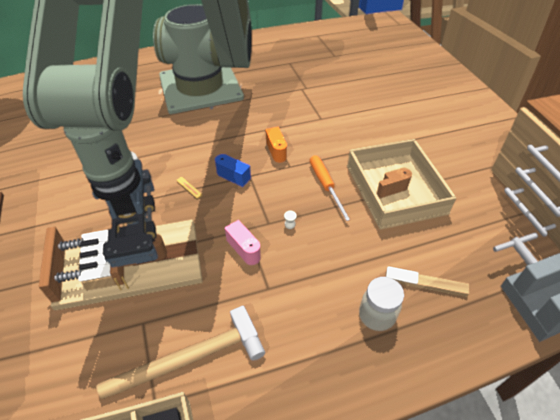

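```bash
python3 - <<'E'
from h import *
print(plane("top",[(390.6,200.8)],59).round(1), "lane x there", 550+(229-178.5)*.0875)
s=state(); print(s["force"].round(1),s["qvel"].round(2)); print(job.job_done())
E
```

```text
[[ 552.5 -181.7   59. ]] lane x there 554.41875
[ 0.8 10.   2.9] [ 0.04 -0.11 -0.05  0.06  0.03  0.03]
the job is handed in; nothing more can be done
None
```

The reject is let go in the scrap tray. The sound block is held flat in the dark lane, square end on the rail with the rounded end away. The job was handed in at about 20.4 s with that push still on; it reports no verdict, so these are my own last checks:

- **Push:** 9–10 N along the jig by the wrist force, held about 3 s before hand-in. That fits the spring at about 15–16 mm.
- **Rail:** its front face stands between the two gauge pins in the scene view, about 16 mm back. The tool's travel since contact agrees, at about 15.5 mm.
- **Alignment:** the block's hole is about 2 mm off the lane centre, and the tool heading is within about 0.1° of the jig's as I measured it.
- **Tilt:** the tool tilted about 0.6° while holding, and there is a 2–3 N upward force on it. I judged both harmless.
- **Reject and bystanders:** the reject lies flat in the tray. In the last scene picture the bystanders look where they were, though the arm hides the glue bottle in that view.
- **View agreement:** the two cameras disagreed by 2–4 mm on the jig's sideways position, so I used their mean.

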